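# Clamp the filter-capped tube for opening

## Task

Take the one tube with the tall stepped filter cap out of the crowded slanted rack, leaving the other tubes in their cells and not disturbing the beaker, dishes or bottle. Lower it, without dropping it, to stand upright on the base plate in the V of the tube holder. Then swing the toggle clamp's lever down until it snaps over centre and lies level, so that the tube is pressed home in the V and held firmly for its cap to be unscrewed.

Things in the scene. Friction and masses are not known exactly. Their poses are not given: they have to be found in the camera images.
- rack: slanted wire rack, fixed: 3 rows of 5 cells, 38 mm pitch, 4 mm wire. Origin on the bench below its middle cell; x points up the slope (backwards), y along the rows. Cells and tubes lean 30 degrees from vertical, tops towards the rack's -x. Middle row full; front and back rows have tubes in cells 1, 3 and 5 only. A tube is out of its cell once drawn 70 mm along its own axis.
- tube_mid (a point): middle of the wanted tube, 67 mm above its foot; z is its axis, towards the cap. Loose, about 40 g, 134 mm long, flat foot, clear body 30 mm in diameter; its white cap ends in a narrower filter turret (24 mm in diameter, 113 to 134 mm above the foot). It stands in the 2nd or 4th cell of the middle row: tubes at both sides, empty cells in front and behind.
- tube_cap (a point): middle of the ribbed part of that tube's cap (35 mm in diameter, 93 to 113 mm above the foot), on its axis 103.5 mm above the foot: the place to grip. Same axes as tube_mid. The caps to left and right along the row are 3 mm away; before and behind it (the rack's x, along the slope) 41 mm are free for a finger.
- holder: tube holder, fixed: grey base plate 82 x 176 x 12 mm, an upright aluminium V-block (90 degree V, faces 72 mm high from the plate) and a push-pull toggle clamp facing it. Origin on the bench under the axis of a tube that sits home in the V; z up; from there the V lies to +y, the clamp and its lever to -y.
- seat (a point): point on the base plate's top, 12 mm above the bench, where the middle of the tube's foot belongs when it sits home in the V. With the clamp open the pad stops 9 mm short of such a tube; a tube set down up to 5 mm off towards the holder's -y is pushed home by the clamp. The pad's axis is 48 mm above the plate.
- clamp_pad: round rubber pad of the clamp, 22 mm in diameter, sprung (16 N/mm); origin at the middle of its face. Moves along the holder's y.
- clamp_lever (a joint): angle of the clamp's lever. 0: open, lever 64 degrees above level, pointing to the holder's -y; grows as it is swung down and outward; 1.117: closed stop, lever level. Starts at 0 to 0.2. Dead centre is at 0.94: short of it the clamped tube's pressure throws the lever back, past it the lever snaps down and stays. Takes 3 to 6 N at the grip.
- clamp_pivot (a point): the lever's hinge, 60 mm above the bench and 108 mm from the seat towards the holder's -y; the hinge axis is the holder's x.
- lever_grip (a point): point on the upper face of the lever's black grip, 80 mm from the hinge; press here. The grip is 22 mm wide, 13 mm thick, and reaches from 34 to 108 mm from the hinge.
- small_beaker: empty beaker, 55 mm in diameter, 71 mm high, stands near the work; origin under its middle. To be left alone.
- dish_stack: short stack of culture dishes, 60 mm in diameter, 45 mm high, beyond the work; origin under its middle. To be left alone.
- reagent_bottle: white reagent bottle, 60 mm in diameter, 120 mm high, beyond the holder; origin under its middle. To be left alone.
- neighbour_0: another tube in the rack, same body and the same ribbed cap but flat-topped, 113 mm long; origin under its foot, z along its axis. To be left in its cell.
- neighbour_1: another tube in the rack, same body and the same ribbed cap but flat-topped, 113 mm long; origin under its foot, z along its axis. To be left in its cell.
- neighbour_2: another tube in the rack, same body and the same ribbed cap but flat-topped, 113 mm long; origin under its foot, z along its axis. To be left in its cell.
- neighbour_3: another tube in the rack, same body and the same ribbed cap but flat-topped, 113 mm long; origin under its foot, z along its axis. To be left in its cell.
- neighbour_4: another tube in the rack, same body and the same ribbed cap but flat-topped, 113 mm long; origin under its foot, z along its axis. To be left in its cell.
- neighbour_5: another tube in the rack, same body and the same ribbed cap but flat-topped, 113 mm long; origin under its foot, z along its axis. To be left in its cell.
- neighbour_6: another tube in the rack, same body and the same ribbed cap but flat-topped, 113 mm long; origin under its foot, z along its axis. To be left in its cell.
- neighbour_7: another tube in the rack, same body and the same ribbed cap but flat-topped, 113 mm long; origin under its foot, z along its axis. To be left in its cell.
- neighbour_8: another tube in the rack, same body and the same ribbed cap but flat-topped, 113 mm long; origin under its foot, z along its axis. To be left in its cell.
- neighbour_9: another tube in the rack, same body and the same ribbed cap but flat-topped, 113 mm long; origin under its foot, z along its axis. To be left in its cell.
There are look-alikes about, which are no part of the job. What is shaped like the part that bears tube_mid but blue or orange is not meant.

How it is judged:
On the way:
1. the filter-capped tube stands upright in the V of the holder while the clamp is still open (foot within 12 mm of the seat, lever short of 0.5 rad) (horizontal distance between tube_mid and seat below 0.012 m and z of tube_mid in the frame of holder between 0.074 and 0.083 m and angle between tube_mid's own z axis and vertical below 0.12 rad and value of joint clamp_lever below 0.5 rad), for 0.2 s.
At the end, for the whole second after the job is handed in: The filter-capped tube stands home in the V (its middle within 5 mm of the seat's axis, foot within 5 mm of the base plate, leaning less than 4 degrees), at rest, the lever is past centre at its closed stop (over 1.03 rad) and the pad presses on the tube with more than 10 N (horizontal distance between tube_mid and seat below 0.005 m and z of tube_mid in the frame of holder between 0.074 and 0.083 m and angle between tube_mid's own z axis and vertical below 0.07 rad and value of joint clamp_lever above 1.03 rad and contact force between clamp_pad and filter_tube above 10 N and linear speed of filter_tube below 0.02 m/s); the robot touches nothing.
It fails at once if another tube is pulled up or pushed out of place by more than 25 mm (distance of any of neighbour_0, neighbour_1, neighbour_2, neighbour_3, neighbour_4, neighbour_5, neighbour_6, neighbour_7, neighbour_8, neighbour_9 from where it was at the start of the episode above 0.025 m).
It fails at once if the beaker, dishes or bottle are shifted by more than 30 mm (distance of any of small_beaker, dish_stack, reagent_bottle from where it was at the start of the episode above 0.03 m).
It fails at once if the tube is dropped into the holder (faster than 0.5 m/s there) (horizontal distance between tube_mid and seat below 0.03 m and linear speed of filter_tube above 0.5 m/s).
It also fails if it takes over 48 s, if anything falls off the work surface, if the arm or the gripper's body presses on something with over 40 N, if the wrist force passes 120 N, or if a joint passes its speed limit or range.

## Robot

A 6-joint arm with a two-finger parallel gripper is mounted at the origin on a cart in front of the work surface, level with it; the furniture and walls round the work are solid. World frame = base frame: x ahead of the robot, y to its left, z up, the work surface at z = 0. Lengths are in m, angles in rad, forces in N, time in s.
With the tool pointing down it reaches from about 0.375 to 0.9 m from the base axis. Payload 3.1 kg.
Tool frame: the origin (TCP) lies at the centre of the arm's flange, where the gripper is bolted on; the fingertips stand 173 mm ahead of it and the grasp point (between the pads) lies 155 mm ahead of it; z points along the fingers, x is the direction in which the jaws open and shut, and the axes are right-handed (so a half turn about z gives the same grasp; the last joint's range is limited). The gripper opens to 85 mm and grips with 20 to 120 N. Pads are 22 mm wide; open, the fingers measure 114 mm over their backs; the gripper's body (76 mm by 85 mm) begins 54 mm behind the grasp point. The pads swing forward as they close: fully open they stand 13 mm farther back than shut.
Start: joints at [-1.526, 0.527, 1.433, -0, 1.181, -0.178], TCP at [0.138, -0.61, 0.405] pointing down, gripper open.
Joint ranges: [-3.08, 3.08], [-0.75, 2.2], [0.22, 2.44], [-1.43, 4.57], [0, 2.65], [-2.85, 2.85]. Speed limits (rad/s): [2.79, 2.79, 3.14, 3.14, 3.14, 3.14].

## Interface

Orientations are given as a unit quaternion [x, y, z, w].
In Python, from station import manip gives the robot as it stands.
- The arm moves only by the shell command python3 -m jog 'ROWS' [OPENING] [FORCE]. ROWS is JSON, a list that holds one entry, the list of rows, each a list of 4 numbers: the shift along the world's x, y, z in mm, then the turn about the world's z in degrees. A call has exactly 8 rows; each row shifts and turns the commanded pose from where the row before left it; what a row does not reach is not made up. A row lasts 1/8 s, in which the tool goes at most 62.5 mm and 10.7 degrees, less where a joint would pass 70% of its speed; a pose out of reach is approached as far as the arm can. A call is refused whole if a number of a shift passes 62.5 or a number of a turn 10.7, either way. A call with a gripper value outside its range is refused whole. OPENING is the opening in per cent of the stroke, from 0 (shut) to 100 (fully open), set as the call begins (- or left out, the last holds). The fingers move at their own pace and stop on an object; FORCE is the grip in N (left out, the last holds). Time passes only in rows, so rows that do not move let the fingers close, or fill a call up. It gives the time, the measured TCP pose, the force and the opening at its end, in the units of the state.
- manip.sense(): the state, without advancing time (a new reading comes with each control period).
- manip.snapshot(name): name is "scene" or "top"; returns the picture (384x512x3 uint8, red, green, blue); there is no depth.
- manip.camera_info(name): a dict with "fx", "fy", "cx", "cy" (pixels), "k1" (the pictures are not rectified: a ray, as slopes to the right and down, at radius r is drawn at 1 + k1 r^2 times it, then the intrinsics apply), "R" (3x3) and "t" (3): a world point X has camera coordinates R X + t. Camera axes: x right, y down, z forward; pixel columns grow to the right and rows downward; lengths in m; the calibration is good to about 2 mm. A picture is of the moment at which its call begins. camera_info takes no time and is no camera call.
- manip.sign_off(): hands the job in, once; it reports no verdict.
The state is a dict: "t": time; "q": joint angles; "qd": joint speeds; "tau": joint torques, N m; "tcp_pos": TCP position; "tool_rot": TCP orientation; "force": force on the tool from outside, world axes, zero at the start; "ft_torque": the same for the moment, N m; "finger_gap": opening from 0.0 (shut) to 1.0 (fully open).
Only numpy, scipy, OpenCV 4.12 (cv2) and the standard library are available. Lean on these libraries where they do the work, as an engineer would, in place of code of your own. Each camera call takes 0.05 s, during which the arm holds its last target. There are 200 camera calls.

## Working session

There is one attempt and no reset: what is moved stays moved. The work goes in short steps, Python scripts to look and compute and a shell command to move; the robot and the scene stay as the last step left them, time stands still between calls to the robot, and variables do not carry over. Pictures are saved under pics/ and viewed, about 8 in all and at most 12, crops included, and the job is handed in when it is done.

```bash
ls; mkdir -p pics; python3 - <<'E'
from station import manip
import cv2,numpy as np
for n in("scene","top"):
    im=manip.snapshot(n);cv2.imwrite(f"pics/{n}0.png",im[:,:,::-1])
    print(n,manip.camera_info(n))
print(manip.sense())
a=cv2.imread("pics/scene0.png");b=cv2.imread("pics/top0.png")
E
```

```text
pics
scene {'fx': 408.3839470416276, 'fy': 408.3839470416276, 'cx': 260.1839664713639, 'cy': 191.48798799579458, 'k1': 0.043998735252002215, 'R': array([[-0.71871117, -0.6952947 , -0.00442039],
       [-0.51727143,  0.53891904, -0.6648282 ],
       [ 0.46463376, -0.47553291, -0.74698321]]), 't': array([0.47019551, 0.31062465, 1.11422492])}
top {'fx': 437.9113843519563, 'fy': 437.9113843519563, 'cx': 254.59341047660345, 'cy': 189.69813656069812, 'k1': 0.05256810061209426, 'R': array([[-0.08958779, -0.99597237,  0.00361364],
       [-0.97464844,  0.08692167, -0.20616749],
       [ 0.20502302, -0.02199212, -0.97851005]]), 't': array([0.10865071, 0.54335428, 1.13157338])}
{'t': 0.1, 'q': array([-1.52647782e+00,  5.28364240e-01,  1.43376525e+00, -3.93227872e-06,
        1.18141625e+00, -1.78481701e-01]), 'qd': array([ 0.00180719, -0.00171086, -0.0016425 ,  0.00062407, -0.00033837,
       -0.00014959]), 'tau': array([-2.37401773e-04, -4.43306565e+01, -1.78586555e+01, -1.33188169e-04,
        3.88093817e-03, -4.65079836e-06]), 'tcp_pos': array([ 0.13812646, -0.60922904,  0.40383949]), 'tool_rot': array([ 7.81332764e-01, -6.24113899e-01, -6.44049189e-04, -7.34056465e-04]), 'force': array([ 0.1229969 , -0.18078876,  0.62149888]), 'ft_torque': array([-0.00255422, -0.02632631, -0.00785931]), 'finger_gap': 0.9999957509808101}
```

View pics/scene0.png

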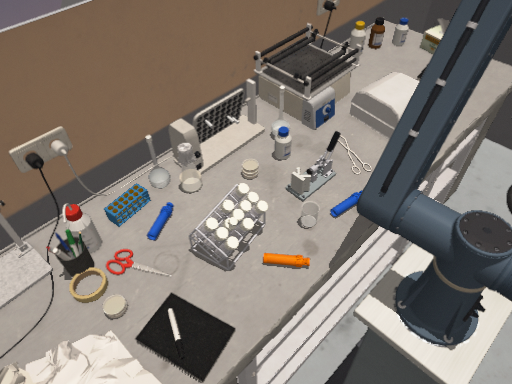

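View pics/top0.png

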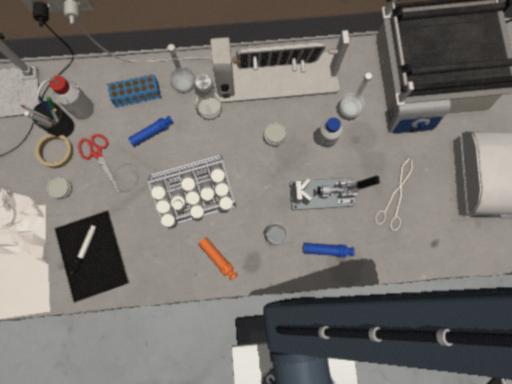

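```bash
python3 - <<'E'
import cv2,numpy as np
a=cv2.imread("pics/scene0.png");b=cv2.imread("pics/top0.png")
c=lambda im,x,y,w,h,s:cv2.resize(im[y:y+h,x:x+w],None,fx=s,fy=s,interpolation=cv2.INTER_CUBIC)
A=c(b,140,145,100,95,4);B=c(a,185,175,100,95,4)
C=c(b,280,165,110,50,3.63);D=c(a,280,125,90,75,4)
o=np.zeros((600,800,3),np.uint8)
o[:380,:400]=A;o[:380,400:]=B;C=C[:200,:400];o[380:380+C.shape[0],:C.shape[1]]=C
D=D[:220,:400] if 0 else cv2.resize(D,(264,220));o[380:,400:664]=D
cv2.imwrite("pics/crop1.png",o)
E
```

```text
(no output)
```

View pics/crop1.png

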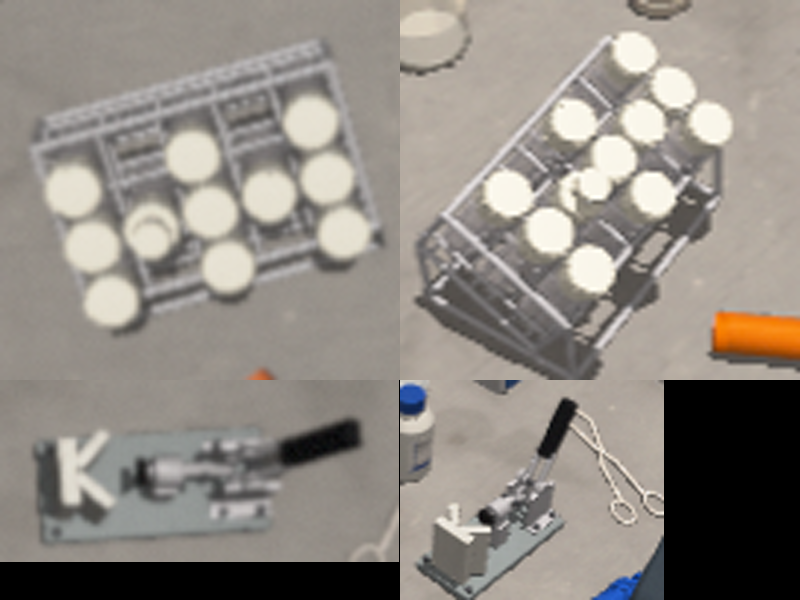

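The wanted tube is the turreted one in the second cell from the left of the middle row. Candidates, by pixel:
- **Turret cap:** top (178,203), scene (234,221). This is the one, because it has the stepped double circle; the crop confirms it.
- **Flat-topped white caps:** the other 10 in the rack.
- **Orange look-alike:** top (217,257).
- **Blue look-alikes:** top (150,131) and (329,250).

Next I'll measure the rack and holder.

```bash
cat > h.py <<'E'
import cv2,numpy as np
from station import manip
def K(n):
    c=manip.camera_info(n);return c
def ray(n,px):
    c=K(n);d=np.array([(px[0]-c['cx'])/c['fx'],(px[1]-c['cy'])/c['fy']]);u=d.copy()
    for _ in range(20):u=d/(1+c['k1']*(u@u))
    R=c['R'];return -R.T@c['t'],R.T@np.array([*u,1.])
def plane(n,px,z):
    o,d=ray(n,px);return o+d*(z-o[2])/d[2]
def tri(a,b):
    o1,d1=ray("scene",a);o2,d2=ray("top",b)
    s=np.linalg.lstsq(np.c_[d1,-d2],o2-o1,rcond=None)[0]
    p,q=o1+s[0]*d1,o2+s[1]*d2;return (p+q)/2,np.linalg.norm(p-q)
def proj(n,X):
    c=K(n);p=c['R']@X+c['t'];u=p[:2]/p[2];u=u*(1+c['k1']*(u@u));return u*c['fx']+[c['cx'],c['cy']]
E
cat > m.py <<'E'
from h import *
for n in("scene","top"): print(n,ray(n,(256,192))[0])
def caps(n,x,y,w,h):
    im=cv2.imread(f"pics/{n}0.png")[y:y+h,x:x+w]
    s=6;g=cv2.resize(im,None,fx=s,fy=s,interpolation=cv2.INTER_CUBIC)
    m=(g.min(2)>200).astype(np.uint8)
    dt=cv2.distanceTransform(m,cv2.DIST_L2,5)
    pk=(dt==cv2.dilate(dt,np.ones((41,41))))&(dt>18)
    k,_,_,c=cv2.connectedComponentsWithStats(pk.astype(np.uint8))
    out=[]
    for p in c[1:]:
        X,Y=p.astype(int); out.append((np.round((p+.5)/s-.5+[x,y],1),round(float(dt[Y,X])/s,1)))
    return out
for n,b in(("top",(140,145,100,95)),("scene",(185,175,100,95))):
    print(n);[print(p) for p in caps(n,*b)]
E
python3 m.py
```

```text
scene [-0.01909449  0.68937353  1.04089778]
top [0.30731459 0.08586954 1.21888529]
top
(array([217.1, 175.1]), 5.3)
(array([187.6, 183.8]), 5.3)
(array([221.4, 189.1]), 5.1)
(array([157.9, 192.4]), 5.0)
(array([206.9, 193.8]), 4.8)
(array([192.4, 197.6]), 5.1)
(array([225.5, 202.7]), 4.8)
(array([177. , 204.6]), 3.4)
(array([162.4, 206.2]), 5.1)
(array([196.5, 211.1]), 5.0)
(array([167.2, 219.8]), 5.1)
scene
(array([243.4, 187.8]), 4.6)
(array([252.8, 196.4]), 4.5)
(array([228.2, 204.9]), 4.6)
(array([245.4, 204.9]), 4.7)
(array([262.4, 205.2]), 4.6)
(array([237.9, 214.1]), 4.9)
(array([233.1, 220.2]), 3.7)
(array([211.3, 222.6]), 5.2)
(array([247.9, 222.9]), 4.8)
(array([221.9, 232.2]), 5.2)
(array([232.4, 241.6]), 5.1)
```

```bash
cat > m2.py <<'E'
from h import *
T={(1,2):((217.1,175.1),(243.4,187.8)),(1,0):((187.6,183.8),(228.2,204.9)),(1,-2):((157.9,192.4),(211.3,222.6)),
(0,2):((221.4,189.1),(252.8,196.4)),(0,1):((206.9,193.8),(245.4,204.9)),(0,0):((192.4,197.6),(237.9,214.1)),(0,-2):((162.4,206.2),(221.9,232.2)),
(-1,2):((225.5,202.7),(262.4,205.2)),(-1,0):((196.5,211.1),(247.9,222.9)),(-1,-2):((167.2,219.8),(232.4,241.6))}
P=[];A=[]
for k,(t,s) in T.items():
    p,e=tri(s,t);P.append(p);A.append((1,*k));print(k,np.round(p*1e3,1),round(e*1e3,1))
A=np.array(A,float);P=np.array(P)
B=np.linalg.lstsq(A,P,rcond=None)[0];print("C,slope,row mm\n",np.round(B*1e3,2),"rms",np.round((P-A@B).std(0)*1e3,2))
print("slope deg",np.degrees(np.arcsin(B[1,2]/np.linalg.norm(B[1]))),np.linalg.norm(B[1:],axis=1))
print("yaw from row",np.degrees(np.arctan2(B[2,1],B[2,0])),"from slope",np.degrees(np.arctan2(B[1,1],B[1,0])))
print("turret top",tri((233.1,220.2),(177,204.6)),"cell(0,-1) captop",B[0]-B[2])
# holder plate
im=cv2.imread("pics/top0.png")
hsv=cv2.cvtColor(im,cv2.COLOR_BGR2HSV)
for p in((310,205),(335,204),(300,205),(270,180),(350,220)):print(p,im[p[1],p[0]],hsv[p[1],p[0]])
E
python3 m2.py
```

```text
(1, 2) [574.6 151.7 159.3] 0.0
(1, 0) [559.3 226.1 158.6] 0.4
(1, -2) [544.8 300.4 159.7] 2.7
(0, 2) [542.6 144.9 140.8] 0.9
(0, 1) [534.3 182.4 141. ] 2.3
(0, 0) [528.  219.2 137.8] 1.2
(0, -2) [512.2 294.2 141. ] 1.2
(-1, 2) [510.4 138.1 121.6] 0.6
(-1, 0) [495.5 212.8 120.8] 0.5
(-1, -2) [479.9 287.3 122. ] 0.8
C,slope,row mm
 [[ 5.2741e+02  2.1943e+02  1.4025e+02]
 [ 3.2130e+01  6.6500e+00  1.8870e+01]
 [ 7.5300e+00 -3.7260e+01 -6.0000e-02]] rms [0.32 0.15 0.93]
slope deg 29.90800416968272 [0.03785218 0.03801771]
yaw from row -78.57893252207424 from slope 11.688722541949629
turret top (array([0.50903257, 0.25465842, 0.16019025]), np.float64(0.00033742798981714893)) cell(0,-1) captop [0.51988302 0.25669813 0.14031202]
(310, 205) [152 154 149] [ 78   8 154]
(335, 204) [147 149 147] [ 60   3 149]
(300, 205) [151 154 149] [ 72   8 154]
(270, 180) [132 140 146] [ 17  24 146]
(350, 220) [138 144 152] [ 13  23 152]
```

```bash
python3 - <<'E'
import cv2,numpy as np
b=cv2.imread("pics/top0.png");a=cv2.imread("pics/scene0.png")
B=cv2.resize(b[168:218,284:384],None,fx=8,fy=8,interpolation=cv2.INTER_CUBIC)[:300]
B=cv2.resize(b[172:214,284:384],None,fx=8,fy=8,interpolation=cv2.INTER_CUBIC)[:336]
A=cv2.resize(a[150:202,280:350],None,fx=5,fy=5,interpolation=cv2.INTER_CUBIC)
o=np.zeros((600,800,3),np.uint8);o[:336]=B;o[338:598,:350]=A
o[338:598,400:750]=cv2.resize(a[124:176,310:380],None,fx=5,fy=5,interpolation=cv2.INTER_CUBIC)
cv2.imwrite("pics/crop2.png",o)
E
```

```text
(no output)
```

View pics/crop2.png

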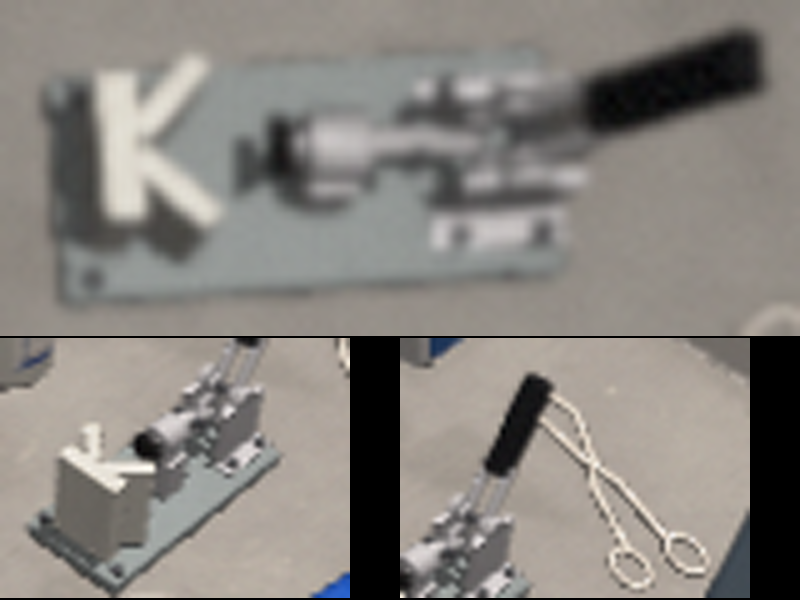

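Crop 2 shows the grey plate with corners at crop (47,83), (65,305), (565,268) and (545,45). The V notch vertex is near (150,138), the pad face is at the left edge of the black disc near (270,150), and the lever's black grip runs from (590,105) to (755,60).

```bash
cat > m3.py <<'E'
from h import *
f=lambda x,y:(284+(x+.5)/8-.5,172+(y+.5)/8-.5)
c=[plane("top",f(*p),.012)*1e3 for p in((47,83),(65,305),(565,268),(545,45))]
for p in c:print(np.round(p,1))
c=np.array(c)[:,:2];print("sides",[round(float(np.linalg.norm(c[i]-c[(i+1)%4])),1) for i in range(4)],"centre",c.mean(0))
yd=(c[0]+c[1]-c[2]-c[3]);yd/=np.linalg.norm(yd);xd=(c[0]+c[3]-c[1]-c[2]);xd/=np.linalg.norm(xd)
print("y dir deg",np.degrees(np.arctan2(yd[1],yd[0])),"x dir",np.degrees(np.arctan2(xd[1],xd[0])))
ap=plane("top",f(150,138),.084)*1e3;print("apex",ap,"seat",ap[:2]-21.2*yd)
for p in((205,58),(222,215),(193,50),(208,228)):print("arm tip",np.round(plane("top",f(*p),.084)*1e3,1))
pad=plane("top",f(268,150),.06)*1e3;print("pad face",pad,"seat by pad(-24)",pad[:2]+24*yd)
xh=np.array([yd[1],-yd[0]])
for n,p in(("apex",ap),("pad",pad)):
    d=p[:2]-c.mean(0);print(n,"rel plate centre: x",d@xh,"y",d@yd)
# lever grip end: scene crop -> (400+..)
s=lambda x,y:(310+(x-400+.5)/5-.5,124+(y-338+.5)/5-.5)
print("lever tip",tri(s(538,385),f(752,60)),"grip start",tri(s(497,465),f(592,103)))
print("arm tip tri?")
E
python3 m3.py
```

```text
[573.8 -41.4  12. ]
[494.2 -39.2  12. ]
[ 491.9 -214.2   12. ]
[ 571.8 -218.    12. ]
sides [79.6, 175.0, 80.0, 176.7] centre [ 532.92172503 -128.19388579]
y dir deg 89.29198183477473 x dir -2.1757065806950218
apex [536.26112054 -65.76310531  84.        ] seat [535.99915355 -86.96148669]
arm tip [561.7 -87.   84. ]
arm tip [508.4 -86.5  84. ]
arm tip [564.8 -83.4  84. ]
arm tip [504.4 -81.4  84. ]
pad face [ 533.44581756 -108.1655798    60.        ] seat by pad(-24) [533.74238397 -84.1674122 ]
apex rel plate centre: x 2.567687537749665 y 62.467278597374914
pad rel plate centre: x 0.27656407084945367 y 20.033253007581223
lever tip (array([ 0.53266554, -0.24739335,  0.14636871]), np.float64(0.001991913190588841)) grip start (array([ 0.53135399, -0.20823721,  0.10135723]), np.float64(0.0004899760003869626))
arm tip tri?
```

```bash
python3 -m jog '[[[38,26,0,3.7],[38,26,0,3.7],[38,26,0,3.7],[38,26,0,3.7],[38,26,0,3.7],[38,26,0,3.7],[38,26,0,3.7],[38,26,0,3.7]]]' 100 20
python3 -m jog '[[[15,44,0,3.7],[15,44,0,3.7],[15,44,0,3.7],[15,44,0,3.7],[15,44,0,3.7],[15,44,0,3.7],[15,44,0,3.7],[15,44,0,3.7]]]'
python3 -m jog '[[[-5,39,0,3.7],[-5,39,0,3.7],[-5,39,0,3.7],[-5,39,0,3.7],[-5,39,0,3.7],[-5,39,0,3.7],[-5,39,0,3.7],[-5,39,0,3.7]]]'
```

```text
t: 1.1
tcp_pos: [0.4432, -0.4004, 0.4043]
tool_rot: [0.915, -0.403, -0.0, -0.0]
force: [0.2, -1.4, -0.2]
finger_gap: 0.999
t: 2.1
tcp_pos: [0.5623, -0.048, 0.4044]
tool_rot: [0.988, -0.156, -0.0, -0.0]
force: [0.5, 0.2, -0.1]
finger_gap: 1.0
t: 3.1
tcp_pos: [0.5217, 0.2637, 0.4043]
tool_rot: [0.995, 0.102, -0.0, 0.0]
force: [1.2, 0.1, 0.1]
finger_gap: 0.997
```

```bash
python3 -m jog '[[[0,-3.3,0,0],[0,-3.3,-5,0],[0,0,-15,0],[0,0,-20,0],[0,0,-20,0],[0,0,-15,0],[0,0,-10,0],[0,0,0,0]]]' 72 20
python3 - <<'E'
from h import *
o=[]
for n,b in(("top",(140,145,100,95)),("scene",(185,165,100,95))):
    im=manip.snapshot(n)[:,:,::-1];x,y,w,h=b;o.append(cv2.resize(im[y:y+h,x:x+w],None,fx=4,fy=4,interpolation=cv2.INTER_CUBIC))
cv2.imwrite("pics/pre.png",np.hstack(o))
E
```

```text
t: 4.1
tcp_pos: [0.522, 0.2555, 0.3188]
tool_rot: [0.995, 0.1, -0.001, 0.0]
force: [0.1, 0.1, -0.0]
finger_gap: 0.718
```

View pics/pre.png

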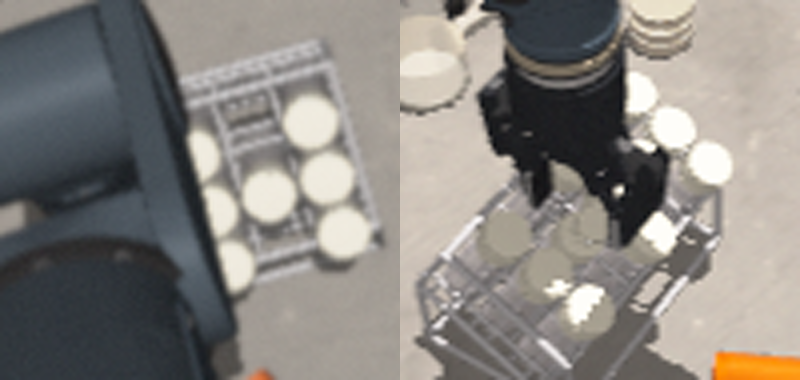

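The picture shows the fingers straddling the turreted cap from front and back, clear of the neighbouring caps. I'll continue the descent slowly.

```bash
python3 -m jog '[[[0,1,-5,0],[0,0,-5,0],[0,0,-5,0],[0,0,-5,0],[0,0,-5,0],[0,0,-4,0],[0,0,0,0],[0,0,0,0]]]' 72 20
```

```text
t: 5.2
tcp_pos: [0.5222, 0.2569, 0.2908]
tool_rot: [0.995, 0.101, 0.0, -0.0]
force: [0.3, -0.2, -0.1]
finger_gap: 0.722
```

```bash
python3 -m jog '[[[0,0,0,0],[0,0,0,0],[0,0,0,0],[0,0,0,0],[0,0,0,0],[0,0,0,0],[0,0,0,0],[0,0,0,0]]]' 0 30
```

```text
t: 6.2
tcp_pos: [0.5236, 0.2573, 0.2935]
tool_rot: [0.995, 0.101, 0.004, -0.001]
force: [-0.1, -0.0, 9.7]
finger_gap: 0.519
```

```bash
python3 -m jog '[[[0,0,2,0],[-1.5,-0.3,2.6,0],[-1.5,-0.3,2.6,0],[-2,-0.4,3.5,0],[-2,-0.4,3.5,0],[-2,-0.4,3.5,0],[-2,-0.4,3.5,0],[0,0,0,0]]]'
python3 - <<'E'
from h import *
o=[]
for n,b in(("top",(140,145,100,95)),("scene",(185,155,100,95))):
    im=manip.snapshot(n)[:,:,::-1];x,y,w,h=b;o.append(cv2.resize(im[y:y+h,x:x+w],None,fx=4,fy=4,interpolation=cv2.INTER_CUBIC))
cv2.imwrite("pics/lift.png",np.hstack(o)[:,400:]);
print(manip.sense()['force'],manip.sense()['tcp_pos'])
E
```

```text
t: 7.2
tcp_pos: [0.5149, 0.2554, 0.3149]
tool_rot: [0.995, 0.101, 0.008, -0.001]
force: [4.8, 1.5, 7.9]
finger_gap: 0.48
[4.64515154 0.89484994 7.05955907] [0.51483041 0.25542778 0.31500888]
```

View pics/lift.png

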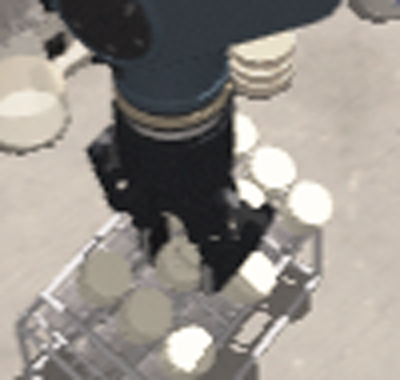

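```bash
python3 -m jog '[[[-1.5,-0.3,3,0],[-1.5,-0.3,3,0],[-1.5,-0.3,3,0],[-1.5,-0.3,3,0],[-1.5,-0.3,3,0],[-1.5,-0.3,3,0],[-1.5,-0.3,3,0],[0,0,0,0]]]'
```

```text
t: 8.3
tcp_pos: [0.5051, 0.2534, 0.3361]
tool_rot: [0.995, 0.101, 0.009, -0.001]
force: [7.4, 1.7, 6.6]
finger_gap: 0.466
```

```bash
python3 -m jog '[[[-1.5,-0.3,3,0],[-1.5,-0.3,3,0],[-1.5,-0.3,3,0],[-1.5,-0.3,3,0],[-1.5,-0.3,3,0],[-1.5,-0.3,3,0],[-1.5,-0.3,3,0],[0,0,0,0]]]'
python3 - <<'E'
from h import *
n="scene";im=manip.snapshot(n)[:,:,::-1];cv2.imwrite("pics/lift2.png",cv2.resize(im[140:260,185:305],None,fx=4,fy=4,interpolation=cv2.INTER_CUBIC))
E
```

```text
t: 9.3
tcp_pos: [0.4894, 0.2503, 0.3538]
tool_rot: [0.995, 0.101, -0.001, 0.0]
force: [0.4, -0.8, -1.0]
finger_gap: 0.451
```

View pics/lift2.png

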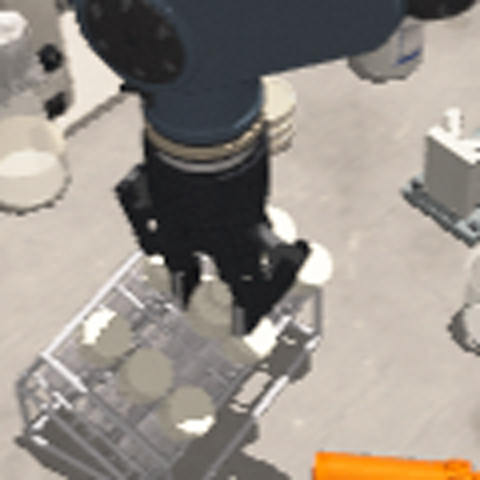

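```bash
python3 -m jog '[[[-2,0,5,0],[-2,0,6,0],[-2,0,8,0],[-2,0,10,0],[0,0,12,0],[0,0,12,0],[0,0,12,0],[0,0,5,0]]]'
```

```text
t: 10.35
tcp_pos: [0.4823, 0.2505, 0.4251]
tool_rot: [0.995, 0.101, 0.001, -0.0]
force: [1.0, -0.9, -0.2]
finger_gap: 0.451
```

```bash
python3 - <<'E'
from h import *
n="scene";im=manip.snapshot(n)[:,:,::-1];cv2.imwrite("pics/held.png",cv2.resize(im[100:260,175:335],None,fx=3.5,fy=3.5,interpolation=cv2.INTER_CUBIC))
print(manip.sense()['finger_gap'],manip.sense()['force'],manip.sense()['q'])
E
```

```text
0.44567251085044846 [ 0.77284136  0.11629634 -0.41250981] [ 2.73404024e-01  3.92624357e-01  1.61423376e+00 -6.76531080e-06
  1.13254710e+00  7.15030195e-02]
```

View pics/held.png

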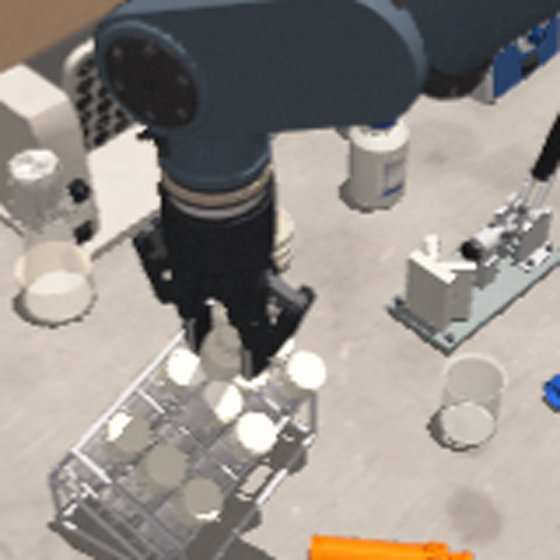

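Flat clear body hangs from the gripper (scene ≈(238,200)). A gap of 38 mm against the 35 mm cap implies a residual lean of about 10°. I'll carry it to the holder with its foot side towards the V.

```bash
python3 -m jog '[[[2,-10,0,3],[4,-22,0,5],[4,-26,0,5.5],[4,-26,0,5.5],[4,-26,0,5.5],[4,-26,0,5.5],[4,-26,0,5.5],[4,-26,0,5.5]]]'
python3 -m jog '[[[4,-26,0,5.5],[4,-26,0,5.5],[4,-26,0,5.5],[4,-26,0,5.5],[4,-26,0,5],[4,-22,0,4],[2,-18,0,3],[0,-4,0,2]]]'
python3 - <<'E'
from h import *
o=[]
for n in("scene","top"):
    im=manip.snapshot(n)[:,:,::-1];cv2.imwrite(f"pics/hov_{n}.png",im)
im=cv2.imread("pics/hov_scene.png");cv2.imwrite("pics/hovc.png",cv2.resize(im[60:210,270:410],None,fx=4,fy=4,interpolation=cv2.INTER_CUBIC))
E
```

```text
t: 11.4
tcp_pos: [0.5121, 0.0616, 0.4236]
tool_rot: [0.896, 0.444, -0.0, -0.0]
force: [-0.0, -0.2, -0.3]
finger_gap: 0.446
t: 12.4
tcp_pos: [0.5383, -0.1128, 0.4235]
tool_rot: [0.716, 0.698, -0.0, -0.0]
force: [0.8, 0.2, -0.3]
finger_gap: 0.448
```

View pics/hovc.png

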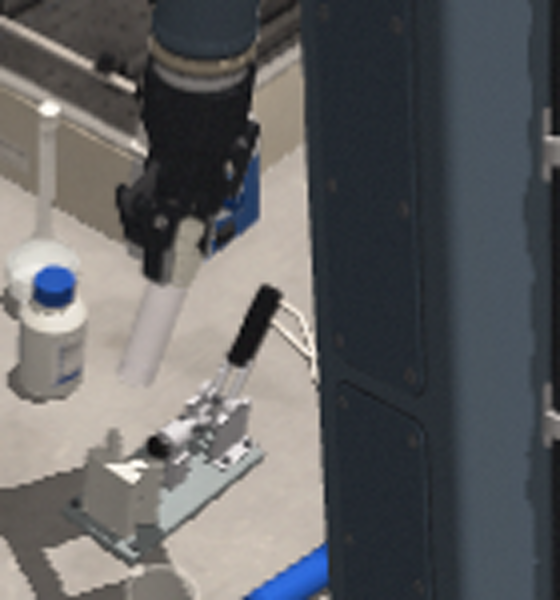

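```bash
python3 - <<'E'
from h import *
f=lambda x,y:(270+(x+.5)/4-.5,60+(y+.5)/4-.5)
for p in((134,381),(118,376),(151,386),(166,288),(186,250)):
    o,d=ray("scene",f(*p));s=(.5383-o[0])/d[0];print(p,np.round((o+s*d)*1e3,1))
# expected pixels for lean
for a in(0,5,10,15,20,25,30):
    t=np.radians(a);c=np.array([.5383,-.1128,.262])
    print(a,[np.round((proj("scene",c+k*np.array([0,np.sin(t),-np.cos(t)]))-[270,60])*4,0) for k in(0,.1035)])
E
```

```text
(134, 381) [538.3 -74.6 160.4]
(118, 376) [538.3 -53.3 180.1]
(151, 386) [538.3 -98.1 139. ]
(166, 288) [ 538.3 -103.1  237. ]
(186, 250) [ 538.3 -123.2  261.5]
0 [array([176., 254.]), array([163., 357.])]
5 [array([176., 254.]), array([156., 363.])]
10 [array([176., 254.]), array([149., 367.])]
15 [array([176., 254.]), array([142., 371.])]
20 [array([176., 254.]), array([135., 374.])]
25 [array([176., 254.]), array([129., 376.])]
30 [array([176., 254.]), array([122., 377.])]
```

```bash
python3 -m jog '[[[-2,-5,-5,0],[-2,-6,-10,0],[0,-6,-15,0],[0,0,-16,0],[0,0,-16,0],[0,0,-15,0],[0,0,-10,0],[0,0,-5,0]]]'
python3 -m jog '[[[0,0,0,0],[0,1,0,0],[0,2,0,0],[0,2,0,0],[0,2,0,0],[0,2,0,0],[0,2,0,0],[0,1,0,0]]]' - 20
```

```text
t: 13.5
tcp_pos: [0.5341, -0.1286, 0.3311]
tool_rot: [0.716, 0.698, -0.0, -0.0]
force: [-0.3, 0.5, 0.2]
finger_gap: 0.451
t: 14.5
tcp_pos: [0.5341, -0.1164, 0.3319]
tool_rot: [0.716, 0.698, -0.0, 0.0]
force: [0.5, -1.7, 0.7]
finger_gap: 0.437
```

```bash
python3 -m jog '[[[0,2,0,0],[0,2,0,0],[0,2,0,0],[0,2,0,0],[0,2,0,0],[0,2,0,0],[0,2,0,0],[0,0,0,0]]]'
```

```text
t: 15.5
tcp_pos: [0.5339, -0.1019, 0.3316]
tool_rot: [0.716, 0.698, 0.0, -0.001]
force: [0.3, -1.5, 0.4]
finger_gap: 0.413
```

```bash
python3 -m jog '[[[0,2,0,0],[0,2,0,0],[0,2,0,0],[0,1,0,0],[0,1,0,0],[0,1,0,0],[0,1,0,0],[0,0,0,0]]]'
```

```text
t: 16.5
tcp_pos: [0.5342, -0.0925, 0.332]
tool_rot: [0.716, 0.698, 0.0, 0.0]
force: [-0.3, -4.0, 2.0]
finger_gap: 0.397
```

```bash
python3 - <<'E'
from h import *
im=manip.snapshot("scene")[:,:,::-1];cv2.imwrite("pics/up.png",im);cv2.imwrite("pics/upc.png",cv2.resize(im[90:210,270:370],None,fx=5,fy=5,interpolation=cv2.INTER_CUBIC))
for a in(-5,0,5):
    t=np.radians(a);c=np.array([.534,-.0925,.170])
    print(a,[np.round((proj("scene",c+k*np.array([0,np.sin(t),-np.cos(t)]))-[270,90])*5,0) for k in(0,.1035)])
E
```

```text
-5 [array([191., 302.]), array([186., 410.])]
0 [array([191., 302.]), array([177., 418.])]
5 [array([191., 302.]), array([169., 424.])]
```

View pics/upc.png

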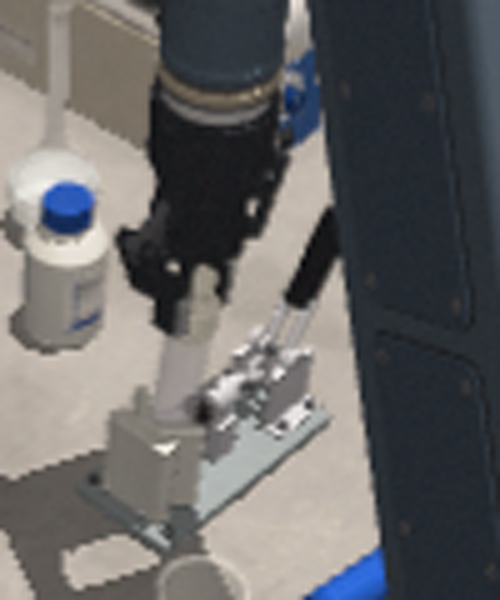

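```bash
python3 -m jog '[[[0,-1,0,0],[0,-1,-4,0],[0,0,-7,0],[0,0,-7,0],[0,0,-7,0],[0,0,-7,0],[0,0,-6,0],[0,0,0,0]]]'
```

```text
t: 17.55
tcp_pos: [0.534, -0.0945, 0.2933]
tool_rot: [0.716, 0.698, -0.0, -0.001]
force: [0.0, -0.6, 0.1]
finger_gap: 0.402
```

Now I'll push it upright against the whole V, then lower until it makes contact.

```bash
python3 -m jog '[[[0,1,0,0],[0,1,0,0],[0,1,0,0],[0,1,0,0],[0,1,0,0],[0,1,0,0],[0,0,0,0],[0,0,0,0]]]'
python3 -m jog '[[[0,0,-1,0],[0,0,-1,0],[0,0,-1,0],[0,0,-1,0],[0,0,-1,0],[0,0,-1,0],[0,0,-1,0],[0,0,0,0]]]'
```

```text
t: 18.55
tcp_pos: [0.5344, -0.0887, 0.2942]
tool_rot: [0.716, 0.698, 0.0, 0.001]
force: [0.1, -4.1, 4.1]
finger_gap: 0.398
t: 19.55
tcp_pos: [0.5341, -0.0885, 0.2867]
tool_rot: [0.716, 0.698, 0.0, -0.0]
force: [-0.1, -4.4, 3.4]
finger_gap: 0.395
```

```bash
python3 -m jog '[[[0,0,-1,0],[0,0,-1,0],[0,0,-1,0],[0,0,-1,0],[0,0,-1,0],[0,0,-1,0],[0,0,0,0],[0,0,0,0]]]'
```

```text
t: 20.55
tcp_pos: [0.5354, -0.0876, 0.2851]
tool_rot: [0.716, 0.698, 0.003, 0.002]
force: [-0.9, 1.0, 29.6]
finger_gap: 0.398
```

```bash
python3 -m jog '[[[0,0,2,0],[0,0,1.5,0],[0,0,0,0],[0,0,0,0],[0,0,0,0],[0,0,0,0],[0,0,0,0],[0,0,0,0]]]'
python3 -m jog '[[[0,0,0,0],[0,0,0,0],[0,0,0,0],[0,0,0,0],[0,0,0,0],[0,0,0,0],[0,0,0,0],[0,0,0,0]]]' 70
python3 - <<'E'
from h import *
im=manip.snapshot("scene")[:,:,::-1];cv2.imwrite("pics/rel.png",im);cv2.imwrite("pics/relc.png",cv2.resize(im[90:210,270:370],None,fx=5,fy=5,interpolation=cv2.INTER_CUBIC))
E
```

```text
t: 21.55
tcp_pos: [0.5344, -0.0876, 0.2854]
tool_rot: [0.716, 0.698, 0.001, -0.0]
force: [0.0, 0.0, 10.8]
finger_gap: 0.396
t: 22.55
tcp_pos: [0.5341, -0.0886, 0.2844]
tool_rot: [0.716, 0.698, 0.0, 0.0]
force: [1.1, -0.1, 0.3]
finger_gap: 0.7
```

View pics/relc.png

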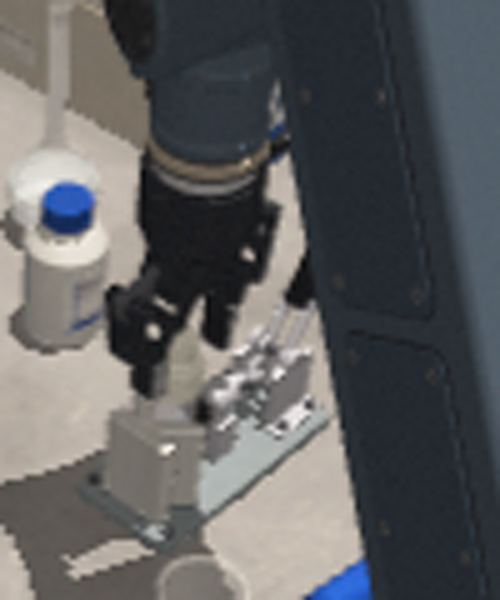

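The last crop shows the tube upright in the V (cap at about crop (183,365)), with the fingers open and clear of it. I'll retreat upward and close the fingers for the lever.

```bash
python3 -m jog '[[[0,0,5,0],[0,0,10,0],[0,0,15,0],[0,0,15,0],[0,0,20,0],[0,0,20,0],[0,0,20,0],[0,0,15,0]]]'
python3 -m jog '[[[-1,-10,0,0],[-1,-15,0,0],[-1,-18,0,0],[0,-20,0,0],[0,-18,0,0],[0,-15,0,0],[0,-10,0,0],[0,-8,0,0]]]' 0
python3 -m jog '[[[0,0,-10,0],[0,0,-15,0],[0,0,-15,0],[0,0,-15,0],[0,0,-15,0],[0,0,-12,0],[0,0,-8,0],[0,0,0,0]]]'
```

```text
t: 23.6
tcp_pos: [0.5341, -0.0885, 0.4063]
tool_rot: [0.716, 0.698, 0.0, 0.001]
force: [-0.2, 0.1, -0.4]
finger_gap: 0.697
t: 24.6
tcp_pos: [0.5311, -0.2031, 0.4044]
tool_rot: [0.716, 0.698, 0.0, -0.0]
force: [0.5, 0.1, 0.2]
finger_gap: 0.0
t: 25.6
tcp_pos: [0.531, -0.2025, 0.3138]
tool_rot: [0.716, 0.698, -0.0, -0.001]
force: [-0.8, -0.3, 0.4]
finger_gap: 0.002
```

```bash
python3 -m jog '[[[0,-5,-4,0],[0,-5,-3,0],[0,-6,-3,0],[0,-6,-4,0],[0,-5,-4,0],[0,-5,-4,0],[0,-4,-4,0],[0,-4,-4,0]]]'
```

```text
t: 26.6
tcp_pos: [0.5311, -0.2427, 0.2841]
tool_rot: [0.716, 0.698, -0.0, -0.0]
force: [-0.9, 0.5, 1.4]
finger_gap: 0.001
```

```bash
python3 -m jog '[[[0,-3,-4,0],[0,-3,-4,0],[0,-2,-4,0],[0,-2,-4,0],[0,-2,-4,0],[0,-2,-4,0],[0,-1,-4,0],[0,-1,-3,0]]]'
```

```text
t: 27.6
tcp_pos: [0.5313, -0.2585, 0.2528]
tool_rot: [0.716, 0.698, 0.0, -0.0]
force: [-0.1, -0.1, 0.4]
finger_gap: -0.001
```

```bash
python3 -m jog '[[[0,0,-2,0],[0,0,-2,0],[0,0,-2,0],[0,0,-2,0],[0,0,-2,0],[0,0,-2,0],[0,0,-2,0],[0,0,0,0]]]'
```

```text
t: 28.6
tcp_pos: [0.5311, -0.2585, 0.2399]
tool_rot: [0.716, 0.698, -0.0, 0.0]
force: [-0.1, 0.7, 4.0]
finger_gap: -0.001
```

```bash
python3 -m jog '[[[0,0,-1,0],[0,0,-1,0],[0,0,-1,0],[0,0,0,0],[0,0,0,0],[0,0,0,0],[0,0,0,0],[0,0,0,0]]]'
```

```text
t: 29.6
tcp_pos: [0.5311, -0.2585, 0.2395]
tool_rot: [0.716, 0.698, -0.0, 0.001]
force: [-4.2, 3.7, 19.5]
finger_gap: -0.003
```

The hard stop is at z ≈ 239.5 mm, where I predicted the closed position. I'll back off and check.

```bash
python3 -m jog '[[[0,0,4,0],[0,0,10,0],[0,0,15,0],[0,0,20,0],[0,0,25,0],[0,0,25,0],[0,0,25,0],[0,0,20,0]]]'
python3 -m jog '[[[0,-15,0,0],[0,-25,0,0],[0,-30,0,0],[0,-30,0,0],[0,-30,0,0],[0,-30,0,0],[0,-25,0,0],[0,-15,0,0]]]'
python3 - <<'E'
from h import *
o=np.zeros((600,800,3),np.uint8);r=lambda im,x,y,w,h,s:cv2.resize(im[y:y+h,x:x+w],None,fx=s,fy=s,interpolation=cv2.INTER_CUBIC)
s=manip.snapshot("scene")[:,:,::-1];t=manip.snapshot("top")[:,:,::-1]
cv2.imwrite("pics/fs.png",s);cv2.imwrite("pics/ft.png",t)
o[:300,:400]=r(s,280,125,80,60,5);o[:300,400:]=r(t,285,165,100,75,4)
o[300:,:400]=r(s,185,155,107,80,3.75)[:300,:400];o[300:,400:]=r(t,140,145,107,80,3.75)[:300,:400]
cv2.imwrite("pics/final.png",o)
E
```

```text
t: 30.6
tcp_pos: [0.5312, -0.2585, 0.3822]
tool_rot: [0.716, 0.698, 0.0, 0.001]
force: [-0.1, -1.2, 0.4]
finger_gap: 0.003
t: 31.6
tcp_pos: [0.5301, -0.4614, 0.3786]
tool_rot: [0.717, 0.697, -0.0, -0.001]
force: [-1.0, 0.3, -0.4]
finger_gap: -0.0
```

View pics/final.png

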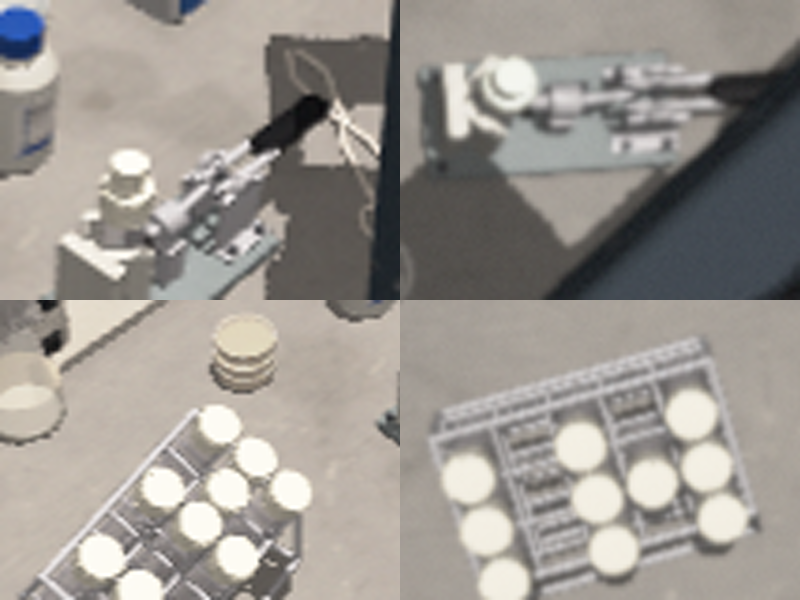

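```bash
python3 - <<'E'
from h import *
S=lambda x,y:(280+(x+.5)/5-.5,125+(y+.5)/5-.5);T=lambda x,y:(285+(x-400+.5)/4-.5,165+(y+.5)/4-.5)
print("turret top",tri(S(131,158),T(513,78)),"single z=.146",plane("top",T(513,78),.146),plane("scene",S(131,158),.146))
print("grip ends",[np.round(plane("scene",S(*p),.066)*1e3) for p in((258,140),(318,104))], "top start",plane("top",T(715,92),.066)*1e3)
E
```

```text
turret top (array([ 0.53303339, -0.08386152,  0.15151288]), np.float64(0.001904412880083467)) single z=.146 [ 0.53335483 -0.08519998  0.146     ] [ 0.53734113 -0.08826138  0.146     ]
grip ends [array([ 535., -233.,   66.]), array([ 527., -292.,   66.])] top start [ 528.57884966 -231.69338386   66.        ]
```

```bash
python3 -c "
from station import manip;s=manip.sense();print(s['t'],s['force']);print(manip.sign_off())"
```

```text
31.7 [-0.54336831  0.02221394 -0.08715507]
the job is handed in; nothing more can be done
None
```

I moved the filter-capped tube from the rack to the V of the holder, closed the toggle clamp on it and handed the job in at 31.7 s. No verdict came back.

**How it went:** I gripped the ribbed cap front and back and drew the tube about 70 mm along its axis. It kept a lean of about 20° in the grip, so I straightened it against the top of the V. I lowered it until the wrist felt the plate (about 30 N, then eased off), let go, and swung the lever down to a hard stop at the predicted level height.

**Last checks:**
- **Tube:** in the final picture it stands upright in the V. The turret is within about 3 mm of my estimated seat, and its height triangulated to 151 mm against the 146 mm expected, which is close to measuring error.
- **Clamp:** the lever lies level and stayed down after I backed off, and the pad touches the tube.
- **Rack:** all 10 other tubes appear to be in their cells (two are cut off at the edge of one crop).
- **Other objects:** I never went near the dishes, bottle or beaker. I did not measure whether they moved, and the beaker is not in the final crops.
- **Robot:** clear of everything, with the wrist force near zero.

**Not confirmed:** pad force and lever angle cannot be read directly. They are inferred from the hard stop (19.5 N at the wrist) and the final picture. During the swing the wrist showed almost no force, so I did not feel a distinct snap. My early estimates of the seat position also differed by up to 5 mm; contact with the V decided it.

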